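# Fit the white contrast plate into the gliding stage of a stereo microscope

## Task

Fit the white contrast plate into the stereo microscope's stage: lay it flat on the round black stage beside the recess, then slide it across by feel until it drops into the recess and sits fully down and level. It is glass, so handle it gently: never press it on the stage or against the recess's edge with more than 15 N, and never set it in or let it fall into the recess from above. Leave the black contrast plate, the dropper bottle and the cell counter where they are.

Things in the scene. Friction and masses are not known exactly. Their poses are not given: they have to be found in the camera images.
- white_plate: white opal glass contrast plate: plain round disc, 60 mm diameter, 8 mm thick, about 57 g, lying flat on the blue mat next to an equal black one; which of the two places it has varies. Origin at the centre of its underside, z up through its thickness.
- black_plate: black contrast plate of the same size, also on the mat; not to be moved. Origin at the centre of its underside.
- mat: blue rubber mat, 230 x 130 mm, 3 mm thick, fixed on the bench; the two plates lie on it along its long (x) axis, centres about 108 mm apart. Origin at the centre of its underside.
- stand: stereo microscope stand, fixed. Origin on the bench under the middle of the stage's travel; x points to the pole, y to the left seen facing the pole, z up. Ivory and teal foot x -120 to +200, y +-120 mm, 22 mm high; pole 25 mm thick at x = +165 mm, 330 mm high. On the foot lies a gliding stage: round, black, 200 mm diameter, flat upper face 45 mm above the bench.
- dropper: white dropper bottle, 38 mm diameter, 115 mm tall, standing on the bench near the mat; not to be moved. Origin at the centre of its underside.
- counter: ivory cell counter with round black keys, 130 x 200 x 45 mm, on the bench left of the microscope; not to be moved. Origin at the centre of its underside.
- stage_mid (a point): middle of the stage's travel, at the height of its upper face. The stage is clamped where its last user left it: the recess centre is up to 6 mm from here along the stand's x and 12 mm along its y, which no reading shows. Recess: 62 mm diameter, 5 mm deep, square edge, light floor; the plate sits 3 mm proud in it. If it catches tilted, a light nudge from its high edge to its low side frees it.
- head (a point): bottom of the microscope head's objective, 172 mm above the bench; the head is swung aside over the stand's x +90 to +300, y -40 to +260 mm, from 165 mm up, so that the stage is free from above.
Mind the look-alikes: they are no part of the job. There is more than one size of the white_plate; the job needs the largest.

How it is judged:
By the outcome, as a careful person would: the job done as asked, in the order asked, and still so for the second after the job is handed in, with the robot touching nothing.
It also fails if it takes over 72 s, if anything falls off the work surface, if the arm or the gripper's body presses on something with over 40 N, if the wrist force passes 120 N, or if a joint passes its speed limit or range.

## Robot

A 7-joint arm with a two-finger parallel gripper is mounted at the origin on the work surface. World frame = base frame: x ahead of the robot, y to its left, z up, the work surface at z = 0. Lengths are in m, angles in rad, forces in N, time in s.
With the tool pointing down it reaches from about 0.425 to 0.875 m from the base axis. Payload 4.7 kg.
Tool frame: the origin (TCP) lies at the very end of the fingers, on their centre line; the grasp point (between the pads) lies 19 mm behind it; z points along the fingers, y is the direction in which the jaws open and shut (so a half turn about z gives the same grasp; the last joint's range is limited). The gripper opens to 87 mm and grips with 3 to 60 N. Pads are 19 mm wide; open, the fingers measure 117 mm over their backs; the gripper's body (75 mm by 190 mm) begins 51 mm behind the grasp point.
Start: joints at [-1.271, 0.321, -0.07, 1.45, 0.023, 1.371, -0.057], TCP at [0.183, 0.624, 0.223] pointing down, gripper open.
Joint ranges: [-2.86, 2.86], [-0.3, 2.09], [-1.38, 1.24], [0.06, 2.45], [-1.56, 4.7], [0.09, 2.05], [-2.69, 2.69]. Speed limits (rad/s): [2.57, 2.57, 3.14, 3.14, 3.14, 3.14, 3.14].

## Interface

Orientations are given as a unit quaternion [x, y, z, w].
In Python, from station import readout, read_camera, sign_off gives the robot as it stands.
- The arm moves only by the tool send_rows, never from a script. Its argument "deltas" is a list that holds one entry, the list of rows, each a list of 5 numbers: the closure, from 0 (fully open) to 1 (shut), then the shift along the tool's x, y, z in cm, then the turn about the tool's z in degrees. A call has 1 to 5 rows; each row shifts and turns the pose as measured when the row begins, along the tool's axes as they then stand; what a row does not reach is not made up. A row lasts 1/12 s, in which the tool goes at most 41.7 mm and 7.16 degrees, less where a joint would pass 70% of its speed; a pose out of reach is approached as far as the arm can. A call with a gripper value outside its range is refused whole. The fingers move at their own pace and stop on an object; "newtons" is the grip in N (left out, the last holds). Time passes only in rows, so rows that do not move let the fingers close. It gives the time, the measured TCP pose, the force and the opening at its end, in the units of the state.
- readout.sense(): the state, without advancing time (a new reading comes with each control period).
- read_camera(name): name is "side" or "top"; returns a dict with "img" (400x640x3 uint8, blue, green, red), "range_z" (400x640 float32, m along the optical axis (not along the pixel's ray), 0 where there is no reading), "camera_matrix" (3x3 intrinsics, pixels), "k1" (the pictures are not rectified: a ray, as slopes to the right and down, at radius r is drawn at 1 + k1 r^2 times it, then the intrinsics apply), "xyz" and "attitude" of the camera in the world. Camera axes: x right, y down, z forward; pixel columns grow to the right and rows downward; lengths in m; the calibration is good to about 2 mm. A picture is of the moment at which its call begins.
- sign_off(): hands the job in, once; it reports no verdict.
The state is a dict: "time": time; "q": joint angles; "qvel": joint speeds; "joint_efforts": joint torques, N m; "eef_pos": TCP position; "ee_rot": TCP orientation; "wrist_force": force on the tool from outside, world axes, zero at the start; "ft_torque": the same for the moment, N m; "width": opening from 0.0 (shut) to 1.0 (fully open).
Only numpy, scipy, OpenCV 4.12 (cv2) and the standard library are available. Lean on these libraries where they do the work, as an engineer would, in place of code of your own. Each camera call takes 0.05 s, during which the arm holds its last target.

## Working session

There is one attempt and no reset: what is moved stays moved. The work goes in short steps, Python scripts to look and compute and a tool call to move; the robot and the scene stay as the last step left them, time stands still between calls to the robot, and variables do not carry over. Pictures are saved under pics/ and viewed, and the job is handed in when it is done.

Besides the shell and the picture viewer there is one more tool, called after ">>>" by a JSON object that holds its "api" and its "payload", one argument or row to a line. send_rows: Moves the arm, as the interface text tells. Its arguments: {"type":"object","properties":{"deltas":{"type":"array"},"newtons":{"type":"number"}},"required":["deltas"]}

```bash
ls; mkdir -p pics
python3 - <<'E'
from station import readout, read_camera
import cv2,numpy as np
print(readout.sense())
for n in("side","top"):
    c=read_camera(n); cv2.imwrite(f"pics/{n}0.png",c["img"]); np.savez(f"{n}0.npz",**c)
    print(n,c["camera_matrix"].tolist(),c["k1"],c["xyz"],c["attitude"])
E
```

```text
pics
{'time': 0.0, 'q': array([-1.27091182,  0.3218267 , -0.07010739,  1.45166587,  0.02263911,
        1.37078122, -0.05690054]), 'qvel': array([-0.00106536, -0.0008925 ,  0.00115176, -0.00274496, -0.00042379,
        0.00010885,  0.00047827]), 'joint_efforts': array([-4.86637146e-05, -4.91283703e+01, -4.03833389e-01, -3.12528992e+01,
       -6.38776808e-02,  4.36285778e-02,  1.72926207e-04]), 'eef_pos': array([0.1831358 , 0.62310022, 0.22146387]), 'ee_rot': array([ 1.42377152e-01,  9.89812028e-01, -9.44181537e-04, -7.10696876e-05]), 'wrist_force': array([1.39771744, 0.41298024, 0.34067241]), 'ft_torque': array([-0.01736434, -0.00087514, -0.00570532]), 'width': 1.000471138946191}
side [[370.91220693723176, 0.0, 322.5011775448217], [0.0, 370.91220693723176, 211.7035718792777], [0.0, 0.0, 1.0]] -0.041136519745091686 [ 0.53070293 -0.75982454  0.72435033] [ 0.89976706  0.00385386  0.01057969 -0.43622524]
top [[515.7651061991436, 0.0, 324.0757020761987], [0.0, 515.7651061991436, 200.7645175719284], [0.0, 0.0, 1.0]] -0.07005657432843056 [ 0.24260885 -0.01136298  1.68989181] [-0.69549277  0.7119635  -0.07350259  0.06320722]
```

View pics/side0.png

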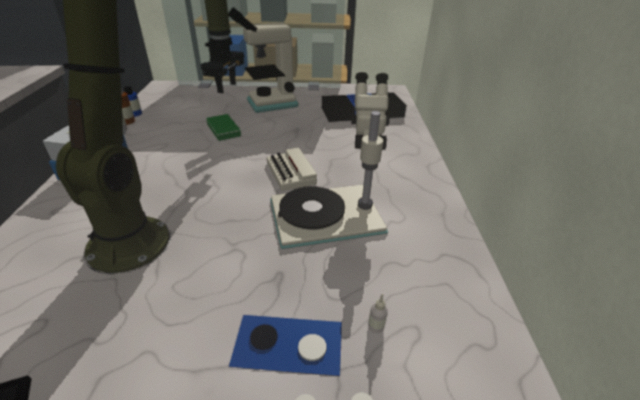

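View pics/top0.png

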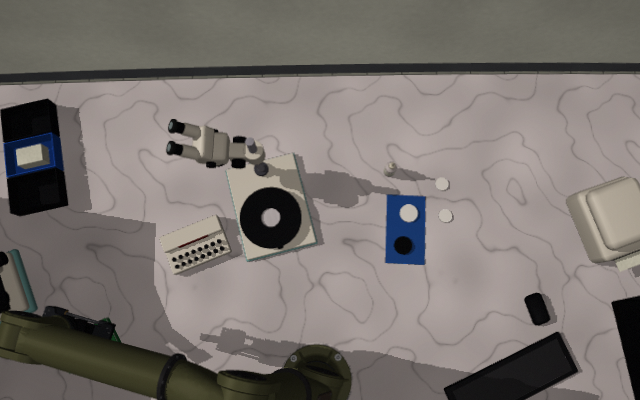

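The top view shows three white discs: one on the mat at (409,213) and two on the bare bench at (442,184) and (446,215). The recess is at about (271,217). I'll measure all of these.

```bash
cat > h.py <<'E'
import numpy as np,cv2
from scipy.spatial.transform import Rotation as R
def ray(c,u,v):
    K=c["camera_matrix"];k=float(c["k1"])
    D=np.array([k,0,0,0,0.])
    # drawn = s*(1+k r^2): same as opencv radial model
    p=cv2.undistortPointsIter(np.array([[[u,v]]],float),K,D,None,None,(3,50,1e-12))[0,0]
    return R.from_quat(c["attitude"]).as_matrix()@np.array([p[0],p[1],1.])
def onplane(c,u,v,z):
    d=ray(c,u,v);o=np.asarray(c["xyz"]);return o+d*(z-o[2])/d[2]
def proj(c,P):
    Rm=R.from_quat(c["attitude"]).as_matrix()
    q=Rm.T@(np.asarray(P)-c["xyz"]);s=q[:2]/q[2];s=s*(1+float(c["k1"])*(s@s))
    K=c["camera_matrix"];return K[0,0]*s[0]+K[0,2],K[1,1]*s[1]+K[1,2]
def ctr(c,cnt,z):
    P=np.array([onplane(c,u,v,z)[:2] for u,v in cnt.reshape(-1,2)]).astype(np.float32)
    return P
E
python3 - <<'E'
from h import *
for n,seeds in(("top",[(409,213),(442,184),(446,215)]),("side",[(312,348)])):
    c=dict(np.load(f"{n}0.npz"));img=c["img"];g=img.min(2)
    for s in seeds:
        x,y=s;sub=(g[y-18:y+19,x-18:x+19])
        print(n,s,img[y,x],"corner",img[y-17,x-17])
        w=cv2.resize(img[y-18:y+19,x-18:x+19],None,fx=7,fy=7,interpolation=cv2.INTER_CUBIC)
        cv2.imwrite(f"pics/crop_{n}_{x}.png",w)
t=dict(np.load("top0.npz"))["img"];s=dict(np.load("side0.npz"))["img"]
a=cv2.resize(t[150:270,370:470],(500,600),interpolation=cv2.INTER_CUBIC)
cv2.imwrite("pics/cmp.png",a)
b=cv2.resize(t[140:270,220:325],(485,600),interpolation=cv2.INTER_CUBIC);cv2.imwrite("pics/stg.png",b)
E
```

```text
top (409, 213) [175 183 191] corner [103  51  21]
top (442, 184) [173 183 190] corner [156 160 170]
top (446, 215) [174 183 191] corner [138 141 151]
side (312, 348) [173 185 188] corner [117  67  44]
```

View pics/cmp.png

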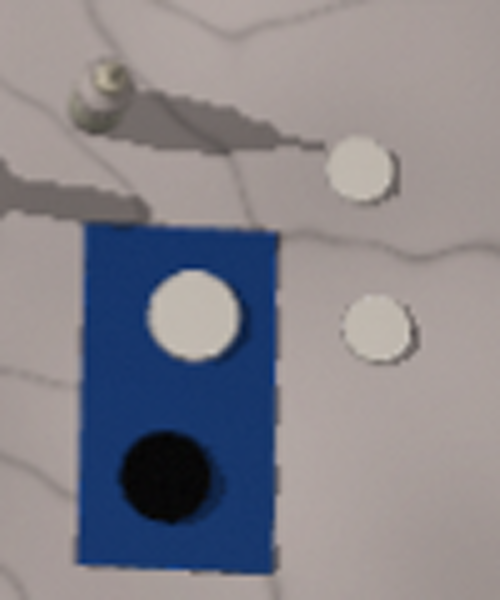

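View pics/stg.png

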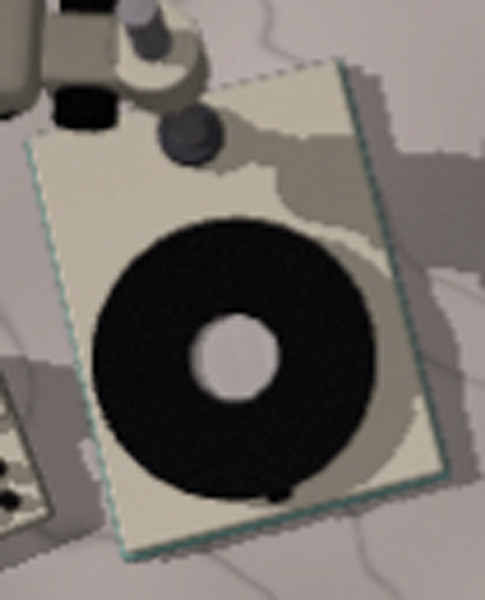

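The enlarged crop shows the mat disc at (409,213) is clearly the largest white one. It lies on the blue mat beside an equal black one, so it is the white_plate. The discs at (442,184) and (446,215) are smaller and lie on the bench. The light recess is concentric with the black stage. Next I'll get positions.

```bash
cat > meas.py <<'E'
from h import *
def fit(c,mask,seed,z,off=0):
    cnts,_=cv2.findContours(mask.astype(np.uint8)*255,cv2.RETR_LIST,cv2.CHAIN_APPROX_NONE)
    best=None
    lab=cv2.connectedComponents(mask.astype(np.uint8),connectivity=4)[1]
    m=(lab==lab[seed[1],seed[0]]).astype(np.uint8)
    cnt=max(cv2.findContours(m,cv2.RETR_EXTERNAL,cv2.CHAIN_APPROX_NONE)[0],key=len)
    A=m.sum();mu=cv2.moments(m,True);u,v=mu["m10"]/mu["m00"],mu["m01"]/mu["m00"]
    P=ctr(c,cnt,z);e=cv2.fitEllipse(P*1000)
    C=onplane(c,u,v,z)
    s=np.linalg.norm(onplane(c,u+1,v,z)-C)*np.linalg.norm(onplane(c,u,v+1,z)-C)
    return (round(u,1),round(v,1)),C.round(4),"ell",np.round(e[0],1),np.round(e[1],1),"deq",round(2e3*np.sqrt(A*s/np.pi),1)
E
python3 - <<'E'
from meas import *
t=dict(np.load("top0.npz"));s=dict(np.load("side0.npz"))
for c,name,sd in((t,"top",[(409,213),(442,184),(446,215)]),(s,"side",[(312,346)])):
    im=c["img"].astype(int);
    for i,x in enumerate(sd):
        m=(im.min(2)>(166 if i else 130))
        # local window
        w=np.zeros(m.shape,bool);w[x[1]-22:x[1]+23,x[0]-22:x[0]+23]=1
        print(name,fit(c,m&w,x,0.011 if i==0 else .008))
# black plate
im=t["img"].astype(int)
w=np.zeros(im.shape[:2],bool);w[230:262,388:420]=1
print("black",fit(t,(im.max(2)<35)&w,(403,246),.011))
# mat
m=(im[...,0]-im[...,2]>40);w[:]=0;w[185:275,375:435]=1
k=np.argwhere(m&w)[:,::-1];r=cv2.minAreaRect(ctr(t,k,.003)*1000);print("mat",r)
# stage, recess
w[:]=0;w[180:255,232:308]=1
print("stage",fit(t,(im.max(2)<60)&w,(271,200),.045))
w[:]=0;w[200:235,255:288]=1
print("recess",fit(t,(im.max(2)>85)&w,(271,217),.043))
im=s["img"].astype(int);w[:]=0;w[185:235,270:350]=1
print("stage s",fit(s,(im.max(2)<60)&w,(290,207),.045))
w[:]=0;w[195:217,298:327]=1
print("recess s",fit(s,(im.max(2)>85)&w,(312,206),.042))
# foot top plane: mask ivory corners via depth
z=t["range_z"];print("range plate",t["xyz"][2]-z[213,409],"stage",t["xyz"][2]-z[200,271],z[217,271])
pts=[]
for v in range(140,280):
    for u in range(215,330):
        if z[v,u]>0:
            d=ray(t,u,v);p=t["xyz"]+d*z[v,u]
            if .012<p[2]<.055:pts.append(p)
pts=np.array(pts);r=cv2.minAreaRect((pts[:,:2]*1000).astype(np.float32));print("foot",r)
E
```

```text
top ((408.2, 212.6), array([ 0.5255, -0.3179,  0.011 ]), 'ell', array([ 525.7, -317.9]), array([55.6, 57.1]), 'deq', np.float64(59.2))
top ((441.4, 183.5), array([ 0.6227, -0.4366,  0.008 ]), 'ell', array([ 622.8, -436.6]), array([38. , 38.9]), 'deq', np.float64(41.3))
top ((445.0, 215.1), array([ 0.5148, -0.4413,  0.008 ]), 'ell', array([ 514.8, -441.3]), array([39.9, 41.5]), 'deq', np.float64(43.4))
side ((311.9, 346.4), array([ 0.525 , -0.3198,  0.011 ]), 'ell', array([ 525.1, -319. ]), array([57.1, 58.3]), 'deq', np.float64(59.6))
black ((402.8, 245.0), array([ 0.4183, -0.2942,  0.011 ]), 'ell', array([ 418.3, -294.2]), array([54.4, 56.2]), 'deq', np.float64(58.1))
mat ((472.4024963378906, -305.7860412597656), (126.65808868408203, 229.08920288085938), 86.5293960571289)
stage ((270.4, 217.5), array([0.5135, 0.1352, 0.045 ]), 'ell', array([514.7, 135.3]), array([194.1, 197.2]), 'deq', np.float64(188.4))
recess ((270.5, 217.1), array([0.5154, 0.1349, 0.043 ]), 'ell', array([515.5, 134.9]), array([56.7, 58.4]), 'deq', np.float64(60.3))
stage s ((311.2, 207.9), array([0.5141, 0.1192, 0.045 ]), 'ell', array([514. , 127.7]), array([192.2, 202.7]), 'deq', np.float64(188.3))
recess s ((311.8, 205.6), array([0.5156, 0.1344, 0.042 ]), 'ell', array([515.6, 135.1]), array([56.1, 61. ]), 'deq', np.float64(61.8))
range plate -0.015876181439369308 stage 0.016858808680564774 1.6668065
foot ((544.5344848632812, 149.854736328125), (329.0838623046875, 439.73675537109375), 87.53895568847656)
```

```bash
cat > go.py <<'E'
import sys,numpy as np
from scipy.spatial.transform import Rotation as R
from station import readout
s=readout.sense();Rm=R.from_quat(s["ee_rot"]).as_matrix();p=np.array(s["eef_pos"])
print("t",round(s["time"],2),"tcp",p.round(4),"yaw_y",round(np.degrees(np.arctan2(Rm[1,1],Rm[0,1])),2),"tilt",np.degrees(np.arccos(-Rm[2,2])).round(2),"F",s["wrist_force"].round(1),"w",round(s["width"]*87,1),"q",s["q"].round(2))
for a in sys.argv[1:]:
    t=np.array([float(x) for x in a.split(",")]);d=Rm.T@(t-p);n=np.linalg.norm(d)
    print(a,"cm",(d*100).round(2),"rows@3.5",round(n/.035,1));p=t
E
python3 go.py .36,.30,.22 .46,0,.22 .525,-.319,.2
python3 - <<'E'
from h import *
t=dict(np.load("top0.npz"))
# foot left edge & right edge in crop coords (scale 600/130), top z .022
f=600/130
for a,b in(((28,145),(125,555)),((345,62),(447,470)),((125,555),(447,470))):
    A=onplane(t,220+a[0]/f,140+a[1]/f,.022);B=onplane(t,220+b[0]/f,140+b[1]/f,.022)
    d=A-B;print(A[:2],B[:2],np.linalg.norm(d),np.degrees(np.arctan2(d[1],d[0])))
print("pole",onplane(t,220+190/f,140+135/f,.022))
E
```

```text
t 0.1 tcp [0.1832 0.6232 0.2216] yaw_y 73.63 tilt 0.1 F [-0.9 -0.5  0.6] w 87.1 q [-1.27  0.32 -0.07  1.45  0.02  1.37 -0.06]
.36,.30,.22 cm [-26.08 -26.02   0.21] rows@3.5 10.5
.46,0,.22 cm [-18.05 -25.96   0.04] rows@3.5 9.0
.525,-.319,.2 cm [-15.23 -28.77   2.05] rows@3.5 9.3
[0.67633707 0.2844668 ] [0.37947003 0.213232  ] 0.30529401870948486 13.493307569391584
[0.73343019 0.05461464] [ 0.43410282 -0.01303062] 0.30687580351822685 12.734409824075053
[0.37947003 0.213232  ] [ 0.43410282 -0.01303062] 0.23276493190692998 103.57466320979009
pole [0.68112349 0.16731371 0.022     ]
```

>>> {"api": "send_rows", "payload": {
  "deltas": [
    [[0,-2.6,-2.6,0,0],[0,-2.6,-2.6,0,0],[0,-2.6,-2.6,0,0],[0,-2.6,-2.6,0,0],[0,-2.6,-2.6,0,0]]
  ]
}}

```text
time: 0.52
eef_pos: [0.2653, 0.4623, 0.2156]
ee_rot: [0.134, 0.991, -0.003, -0.004]
wrist_force: [0.9, 0.5, 1.2]
width: 1.002
```

>>> {"api": "send_rows", "payload": {
  "deltas": [
    [[0,-2.6,-2.6,0,0],[0,-2.6,-2.6,0,0],[0,-2.6,-2.6,0,0],[0,-2.6,-2.6,0,0],[0,-2.6,-2.6,0,0]]
  ]
}}

```text
time: 0.93
eef_pos: [0.358, 0.2926, 0.2136]
ee_rot: [0.133, 0.991, -0.004, -0.005]
wrist_force: [1.4, 0.3, -0.4]
width: 1.002
```

```bash
python3 go.py .46,0,.22 .525,-.319,.2
```

```text
t 0.93 tcp [0.358  0.2926 0.2136] yaw_y 74.68 tilt 0.7 F [ 1.4  0.3 -0.4] w 87.2 q [-0.92 -0.07  0.17  1.9   0.01  1.32  0.55]
.46,0,.22 cm [-17.57 -25.53  -0.55] rows@3.5 8.9
.525,-.319,.2 cm [-14.72 -29.03   2.15] rows@3.5 9.3
```

>>> {"api": "send_rows", "payload": {
  "deltas": [
    [[0,-1.9,-2.8,-0.1,0],[0,-1.9,-2.8,-0.1,0],[0,-1.9,-2.8,-0.1,0],[0,-1.9,-2.8,-0.1,0],[0,-1.9,-2.8,-0.1,0]]
  ]
}}

```text
time: 1.35
eef_pos: [0.414, 0.1222, 0.2177]
ee_rot: [0.134, 0.991, -0.004, -0.005]
wrist_force: [0.7, 0.4, 0.8]
width: 0.999
```

>>> {"api": "send_rows", "payload": {
  "deltas": [
    [[0,-1.9,-2.8,-0.1,0],[0,-1.9,-2.8,-0.1,0],[0,-1.9,-2.8,-0.1,0],[0,-1.9,-2.8,-0.1,0]]
  ]
}}

```text
time: 1.68
eef_pos: [0.4571, -0.0132, 0.2214]
ee_rot: [0.134, 0.991, -0.004, -0.006]
wrist_force: [0.6, 0.3, -0.5]
width: 1.001
```

```bash
python3 go.py  .525,-.319,.15
```

```text
t 1.68 tcp [ 0.4571 -0.0132  0.2214] yaw_y 74.56 tilt 0.78 F [ 0.6  0.3 -0.5] w 87.1 q [-0.64 -0.12  0.57  1.91  0.07  1.34  1.21]
.525,-.319,.15 cm [-14.76 -27.6    7.23] rows@3.5 9.2
```

>>> {"api": "send_rows", "payload": {
  "deltas": [
    [[0,-1.5,-2.8,0.4,0],[0,-1.5,-2.8,0.4,0],[0,-1.5,-2.8,0.4,0],[0,-1.5,-2.8,0.4,0],[0,-1.5,-2.8,0.4,0]]
  ]
}}

```text
time: 2.1
eef_pos: [0.4925, -0.1768, 0.2019]
ee_rot: [0.134, 0.991, -0.002, -0.004]
wrist_force: [1.0, 0.7, 0.4]
width: 1.001
```

```bash
python3 go.py  .525,-.319,.1
```

```text
t 2.1 tcp [ 0.4925 -0.1768  0.2019] yaw_y 74.56 tilt 0.54 F [1.  0.7 0.4] w 87.1 q [-0.47  0.07  0.8   1.81 -0.05  1.29  1.64]
.525,-.319,.1 cm [ -6.99 -12.78  10.22] rows@3.5 5.1
```

>>> {"api": "send_rows", "payload": {
  "deltas": [
    [[0,-1.4,-2.5,1.8,0],[0,-1.4,-2.5,1.8,0],[0,-1.4,-2.5,1.8,0],[0,-1.4,-2.5,1.8,0],[0,-1.4,-2.5,1.8,0]]
  ]
}}

```text
time: 2.52
eef_pos: [0.5292, -0.3243, 0.1111]
ee_rot: [0.134, 0.991, -0.002, -0.001]
wrist_force: [0.3, 1.5, 1.9]
width: 1.005
```

```bash
python3 go.py  .525,-.319,.05
```

```text
t 2.52 tcp [ 0.5292 -0.3243  0.1111] yaw_y 74.63 tilt 0.27 F [0.3 1.5 1.9] w 87.4 q [-0.15  0.43  0.83  1.69 -0.33  1.17  2.07]
.525,-.319,.05 cm [0.54 0.43 6.11] rows@3.5 1.8
```

>>> {"api": "send_rows", "payload": {
  "deltas": [
    [[0,0.5,0.4,2,0],[0,0,0,2,0],[0,0,0,1.5,0],[0,0,0,0,0]]
  ]
}}

```text
time: 2.85
eef_pos: [0.5192, -0.3286, 0.0471]
ee_rot: [0.14, 0.99, -0.006, -0.006]
wrist_force: [0.3, 0.3, 0.2]
width: 1.0
```

```bash
python3 go.py  .525,-.319,.05
python3 - <<'E'
from station import read_camera
import cv2
c=read_camera("side");t=read_camera("top")
a=cv2.resize(c["img"][270:400,220:400],(800,578),interpolation=cv2.INTER_CUBIC);cv2.imwrite("pics/s1.png",a)
E
```

```text
t 2.85 tcp [ 0.5192 -0.3286  0.0471] yaw_y 73.95 tilt 0.92 F [0.3 0.3 0.2] w 87.0 q [-0.12  0.5   0.79  1.75 -0.38  1.07  2.1 ]
.525,-.319,.05 cm [-0.29  1.08 -0.31] rows@3.5 0.3
```

View pics/s1.png

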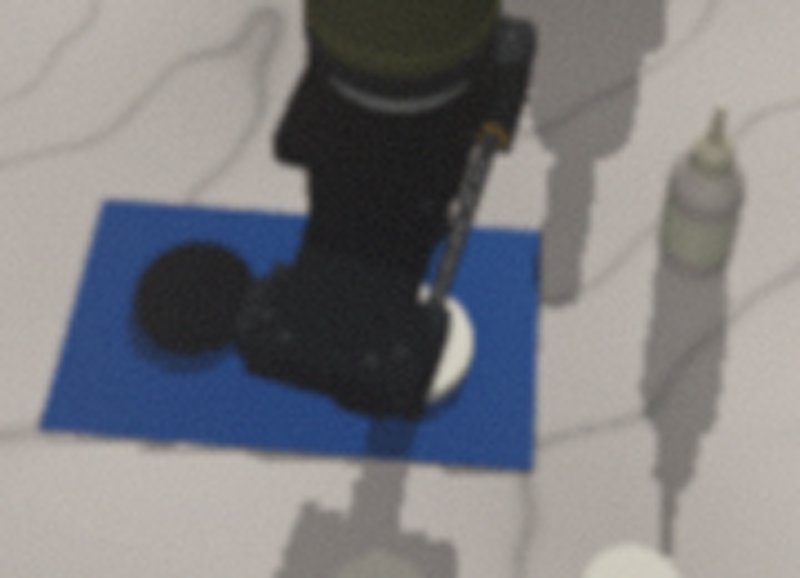

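The crop shows the gripper straddling the white plate, which is visible at about crop (455,345), with the black plate and dropper clear. I'll correct the offset and descend.

>>> {"api": "send_rows", "payload": {
  "deltas": [
    [[0,-0.3,1.0,0,0],[0,0,0,0,0],[0,0,0,0,0]]
  ]
}}

```text
time: 3.2
eef_pos: [0.5294, -0.3202, 0.0535]
ee_rot: [0.139, 0.99, -0.007, -0.001]
wrist_force: [-0.4, 0.1, 1.0]
width: 0.998
```

```bash
python3 go.py  .525,-.319,.006
```

```text
t 3.2 tcp [ 0.5294 -0.3202  0.0535] yaw_y 74.03 tilt 0.76 F [-0.4  0.1  1. ] w 86.8 q [-0.13  0.49  0.8   1.74 -0.38  1.07  2.08]
.525,-.319,.006 cm [0.46 0.06 4.75] rows@3.5 1.4
```

>>> {"api": "send_rows", "payload": {
  "deltas": [
    [[0,0.4,0,1.5,0],[0,0,0,1.2,0],[0,0,0,0,0],[0,0,0,0,0]]
  ]
}}

```text
time: 3.53
eef_pos: [0.5302, -0.3184, 0.0299]
ee_rot: [0.137, 0.991, -0.007, 0.003]
wrist_force: [-0.2, 0.2, 0.3]
width: 0.998
```

```bash
python3 go.py  .525,-.319,.006
```

```text
t 3.53 tcp [ 0.5302 -0.3184  0.0299] yaw_y 74.28 tilt 0.84 F [-0.2  0.2  0.3] w 86.8 q [-0.12  0.51  0.78  1.77 -0.4   1.02  2.1 ]
.525,-.319,.006 cm [ 0.5  -0.17  2.38] rows@3.5 0.7
```

>>> {"api": "send_rows", "payload": {
  "deltas": [
    [[0,0,0,0,0]]
  ]
}}

```text
time: 3.62
eef_pos: [0.5304, -0.3183, 0.0302]
ee_rot: [0.137, 0.991, -0.007, 0.003]
wrist_force: [-0.2, -0.7, 0.3]
width: 0.998
```

```bash
python3 go.py  .525,-.319,.006
```

```text
t 3.62 tcp [ 0.5304 -0.3183  0.0302] yaw_y 74.3 tilt 0.84 F [-0.2 -0.7  0.3] w 86.8 q [-0.12  0.51  0.78  1.77 -0.4   1.02  2.1 ]
.525,-.319,.006 cm [ 0.52 -0.19  2.41] rows@3.5 0.7
```

>>> {"api": "send_rows", "payload": {
  "deltas": [
    [[0,0,0,0,0]]
  ]
}}

```text
time: 3.7
eef_pos: [0.5308, -0.3184, 0.0307]
ee_rot: [0.137, 0.991, -0.007, 0.004]
wrist_force: [-0.8, -0.2, -0.4]
width: 1.0
```

```bash
python3 go.py  .525,-.319,.006
```

```text
t 3.7 tcp [ 0.5308 -0.3184  0.0307] yaw_y 74.3 tilt 0.87 F [-0.8 -0.2 -0.4] w 87.0 q [-0.12  0.51  0.78  1.77 -0.4   1.02  2.1 ]
.525,-.319,.006 cm [ 0.57 -0.18  2.47] rows@3.5 0.7
```

>>> {"api": "send_rows", "payload": {
  "deltas": [
    [[0,0.6,-0.1,1.3,0],[0,0.2,0,0.8,0],[0,0,0,0,0]]
  ]
}}

```text
time: 3.95
eef_pos: [0.5247, -0.3185, 0.0111]
ee_rot: [0.136, 0.991, -0.007, 0.006]
wrist_force: [-1.0, 0.7, -0.8]
width: 0.999
```

```bash
python3 go.py  .525,-.319,.006
```

```text
t 3.95 tcp [ 0.5247 -0.3185  0.0111] yaw_y 74.31 tilt 1.05 F [-1.   0.7 -0.8] w 86.9 q [-0.11  0.52  0.76  1.8  -0.42  0.98  2.11]
.525,-.319,.006 cm [-0.04 -0.03  0.51] rows@3.5 0.1
```

>>> {"api": "send_rows", "payload": {
  "deltas": [
    [[0,0,0,0.5,0],[0,0,0,0.1,0]]
  ]
}}

```text
time: 4.12
eef_pos: [0.5252, -0.3189, 0.0052]
ee_rot: [0.137, 0.991, -0.007, 0.006]
wrist_force: [0.6, -0.5, -0.1]
width: 1.003
```

>>> {"api": "send_rows", "payload": {
  "deltas": [
    [[0.25,0,0,0.0,0],[0.25,0,0,0.0,0],[0.25,0,0,0,0]]
  ],
  "newtons": 8
}}

```text
time: 4.37
eef_pos: [0.5259, -0.3193, 0.0056]
ee_rot: [0.137, 0.991, -0.008, 0.006]
wrist_force: [0.0, -1.0, 0.7]
width: 0.854
```

```bash
python3 go.py  .525,-.319,.006
```

```text
t 4.37 tcp [ 0.5259 -0.3193  0.0056] yaw_y 74.3 tilt 1.13 F [ 0.  -1.   0.7] w 74.3 q [-0.11  0.53  0.76  1.8  -0.43  0.97  2.12]
.525,-.319,.006 cm [ 0.09  0.   -0.04] rows@3.5 0.0
```

>>> {"api": "send_rows", "payload": {
  "deltas": [
    [[1,0,0,0,0],[1,0,0,0,0],[1,0,0,0,0],[1,0,0,0,0]]
  ],
  "newtons": 8
}}

```text
time: 4.7
eef_pos: [0.5264, -0.3194, 0.0062]
ee_rot: [0.136, 0.991, -0.008, 0.007]
wrist_force: [0.1, -0.2, 0.1]
width: 0.684
```

>>> {"api": "send_rows", "payload": {
  "deltas": [
    [[1,0,0,0,0],[1,0,0,0,0],[1,0,0,0,0]]
  ],
  "newtons": 8
}}

```text
time: 4.95
eef_pos: [0.5263, -0.3193, 0.0062]
ee_rot: [0.136, 0.991, -0.008, 0.007]
wrist_force: [-0.0, -0.7, -0.5]
width: 0.683
```

```bash
python3 go.py  .525,-.319,.006
```

```text
t 4.95 tcp [ 0.5263 -0.3193  0.0062] yaw_y 74.31 tilt 1.16 F [-0.  -0.7 -0.5] w 59.4 q [-0.11  0.53  0.76  1.8  -0.43  0.97  2.12]
.525,-.319,.006 cm [ 0.14 -0.01  0.01] rows@3.5 0.0
```

Gripped at an opening of 59.4 mm (the plate is 60 mm). I'll lift it.

>>> {"api": "send_rows", "payload": {
  "deltas": [
    [[1,0,0,-0.5,0],[1,0,0,-1,0],[1,0,0,-1.5,0],[1,0,0,-1.5,0],[1,0,0,-1.5,0]]
  ],
  "newtons": 15
}}

```text
time: 5.37
eef_pos: [0.5229, -0.3171, 0.0669]
ee_rot: [0.137, 0.991, -0.007, 0.003]
wrist_force: [-0.3, -0.3, -0.7]
width: 0.682
```

>>> {"api": "send_rows", "payload": {
  "deltas": [
    [[1,0,0,-2,-3],[1,0,0,-2,-3],[1,0,0,-1,0]]
  ]
}}

```text
time: 5.62
eef_pos: [0.5227, -0.3171, 0.1224]
ee_rot: [0.083, 0.996, -0.008, 0.004]
wrist_force: [0.4, -1.0, -1.7]
width: 0.678
```

```bash
python3 go.py  .49,-.15,.13 .530,.072,.12
python3 - <<'E'
from station import read_camera
import cv2
c=read_camera("side")
a=cv2.resize(c["img"][230:400,200:420],(776,600),interpolation=cv2.INTER_CUBIC);cv2.imwrite("pics/s2.png",a)
E
```

```text
t 5.62 tcp [ 0.5227 -0.3171  0.1224] yaw_y 80.44 tilt 0.97 F [ 0.4 -1.  -1.7] w 59.0 q [-0.17  0.38  0.82  1.71 -0.29  1.16  2.13]
.49,-.15,.13 cm [ 5.99 15.92 -1.04] rows@3.5 4.9
.530,.072,.12 cm [-0.25 22.57  0.68] rows@3.5 6.5
```

View pics/s2.png

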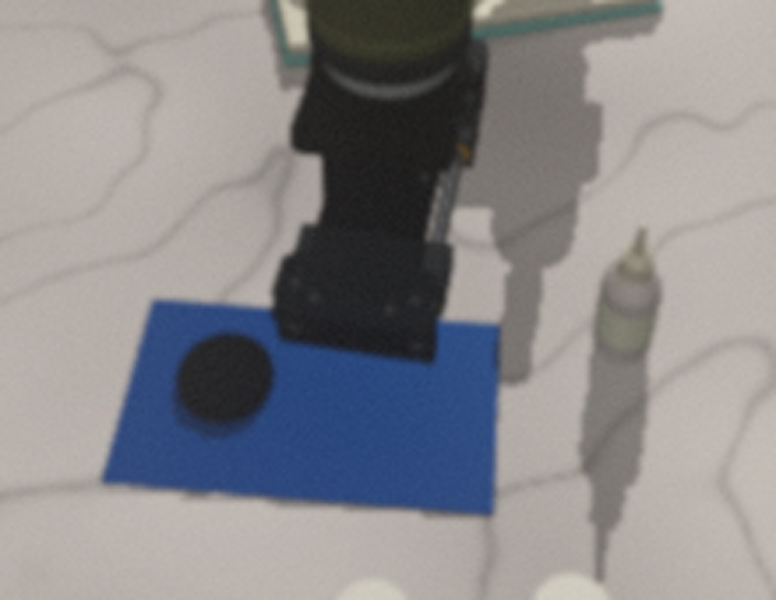

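The plate is off the mat: the mat is bare except for the black plate at crop (225,378), and the opening still reads 59 mm. I'll carry it to the stage.

>>> {"api": "send_rows", "payload": {
  "deltas": [
    [[1,1.2,3.0,-0.2,0],[1,1.2,3.2,-0.2,0],[1,1.2,3.2,-0.2,0],[1,1.2,3.2,-0.2,0],[1,1.2,3.2,-0.2,0]]
  ]
}}

```text
time: 6.08
eef_pos: [0.4891, -0.1578, 0.1303]
ee_rot: [0.097, 0.995, -0.013, 0.006]
wrist_force: [0.7, 0.9, -0.4]
width: 0.681
```

>>> {"api": "send_rows", "payload": {
  "deltas": [
    [[1,0,0,0,-6],[1,0,0,0,-6],[1,0,0,0,-6],[1,0,0,0,-4]]
  ]
}}

```text
time: 6.42
eef_pos: [0.4872, -0.1443, 0.1281]
ee_rot: [-0.106, 0.994, -0.009, 0.003]
wrist_force: [0.8, -0.2, -0.1]
width: 0.678
```

```bash
python3 go.py .530,.072,.12
```

```text
t 6.42 tcp [ 0.4872 -0.1443  0.1281] yaw_y 102.15 tilt 1.04 F [ 0.8 -0.2 -0.1] w 59.0 q [-0.51  0.09  0.78  1.95 -0.05  1.12  2.07]
.530,.072,.12 cm [-8.74 20.26  0.48] rows@3.5 6.3
```

>>> {"api": "send_rows", "payload": {
  "deltas": [
    [[1,-1.4,3.2,0,0],[1,-1.4,3.2,0,0],[1,-1.4,3.2,0,0],[1,-1.4,3.2,0,0],[1,-1.4,3.2,0,0]]
  ]
}}

```text
time: 6.83
eef_pos: [0.5207, 0.0221, 0.1239]
ee_rot: [-0.094, 0.996, -0.009, 0.002]
wrist_force: [1.2, -0.3, -0.3]
width: 0.684
```

>>> {"api": "send_rows", "payload": {
  "deltas": [
    [[1,-1.2,3,0.2,-1],[1,0,0,0,0],[1,0,0,0,0]]
  ]
}}

```text
time: 7.08
eef_pos: [0.5267, 0.0653, 0.1194]
ee_rot: [-0.107, 0.994, -0.008, 0.001]
wrist_force: [1.2, -1.6, -0.6]
width: 0.68
```

```bash
python3 go.py .530,.072,.08
```

```text
t 7.08 tcp [0.5267 0.0653 0.1194] yaw_y 102.28 tilt 0.92 F [ 1.2 -1.6 -0.6] w 59.1 q [-0.74  0.16  0.61  1.9  -0.08  1.12  1.68]
.530,.072,.08 cm [-0.47  0.65  3.94] rows@3.5 1.1
```

>>> {"api": "send_rows", "payload": {
  "deltas": [
    [[1,-0.4,0.6,1.5,-1],[1,0,0,1.5,0],[1,0,0,0.5,0],[1,0,0,0,0]]
  ]
}}

```text
time: 7.42
eef_pos: [0.5289, 0.0702, 0.0826]
ee_rot: [-0.114, 0.993, -0.008, 0.001]
wrist_force: [0.2, -0.1, -0.5]
width: 0.679
```

```bash
python3 go.py .530,.072,.05
python3 - <<'E'
from station import read_camera
import cv2
c=read_camera("side");t=read_camera("top")
a=cv2.resize(c["img"][130:265,240:420],(800,600),interpolation=cv2.INTER_CUBIC);cv2.imwrite("pics/s3.png",a)
a=cv2.resize(t["img"][140:270,220:325],(485,600),interpolation=cv2.INTER_CUBIC);cv2.imwrite("pics/t3.png",a)
E
```

```text
t 7.42 tcp [0.5289 0.0702 0.0826] yaw_y 103.05 tilt 0.92 F [ 0.2 -0.1 -0.5] w 59.0 q [-0.73  0.21  0.6   1.92 -0.12  1.04  1.71]
.530,.072,.05 cm [-0.15  0.2   3.26] rows@3.5 0.9
```

View pics/s3.png

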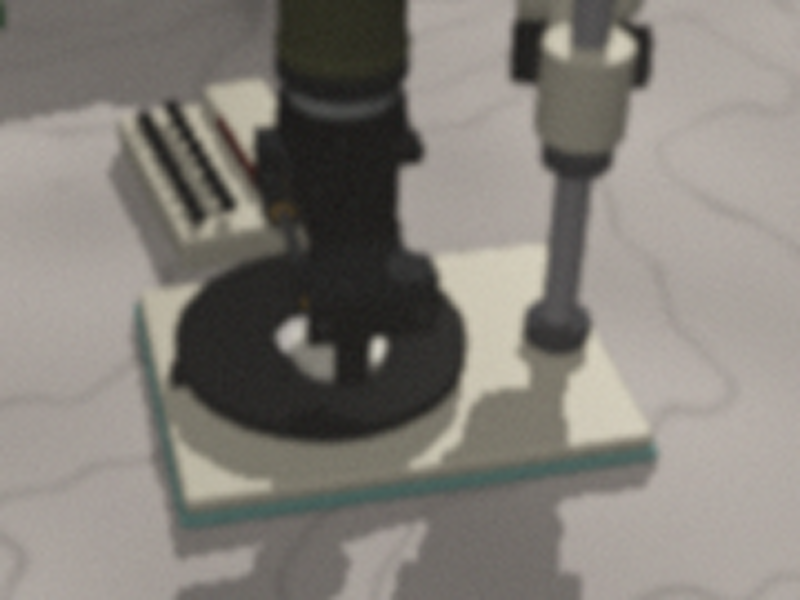

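View pics/t3.png

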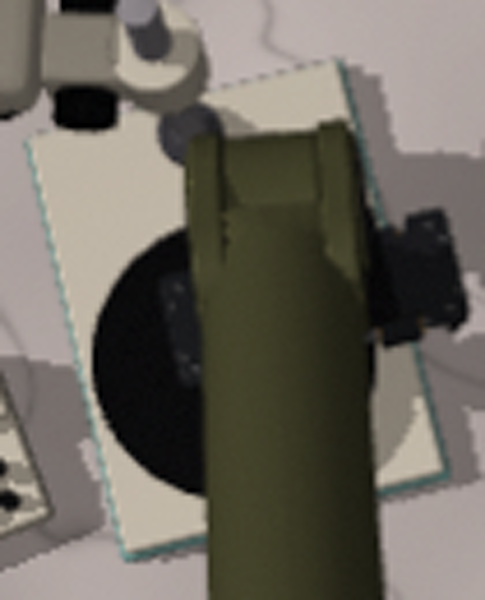

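Run:
```python
from h import *
c=dict(np.load("side0.npz"));k=800/180
for n,P,r in(("plate",(.529,.070,.084),.03),("recess",(.5155,.135,.045),.031),("tcp",(.5289,.0702,.0826),0)):
    for a in(0,90,180,270) if r else (0,):
        u,v=proj(c,np.array(P)+r*np.array([np.cos(np.radians(a)),np.sin(np.radians(a)),0]))
        print(n,a,round((u-240)*k),round((v-130)*k))
```

```text
plate 0 386 346
plate 90 339 317
plate 180 291 344
plate 270 338 375
recess 0 365 333
recess 90 320 305
recess 180 273 331
recess 270 318 360
tcp 0 338 347
```

The right plate rim is predicted at crop (386,346), and the white at about (378,350) agrees with that. The plate is held beside and in front of the recess. Next I'll lower it carefully.

>>> {"api": "send_rows", "payload": {
  "deltas": [
    [[1,-0.2,0.2,1.3,0],[1,0,0,1.0,0],[1,0,0,0.2,0]]
  ]
}}

```text
time: 7.77
eef_pos: [0.5334, 0.0714, 0.0593]
ee_rot: [-0.112, 0.994, -0.007, 0.004]
wrist_force: [-0.4, -0.4, -1.3]
width: 0.678
```

```bash
python3 go.py .530,.072,.048
```

```text
t 7.77 tcp [0.5334 0.0714 0.0593] yaw_y 102.87 tilt 0.94 F [-0.4 -0.4 -1.3] w 59.0 q [-0.72  0.25  0.59  1.94 -0.15  0.99  1.73]
.530,.072,.048 cm [0.32 0.15 1.13] rows@3.5 0.3
```

>>> {"api": "send_rows", "payload": {
  "deltas": [
    [[1,0.4,0.1,0.5,0],[1,0,0,0.2,0],[1,0,0,0,0]]
  ]
}}

```text
time: 8.02
eef_pos: [0.5283, 0.0707, 0.0504]
ee_rot: [-0.112, 0.994, -0.007, 0.003]
wrist_force: [0.7, 0.4, -1.0]
width: 0.68
```

```bash
python3 go.py .530,.072,.048
```

```text
t 8.02 tcp [0.5283 0.0707 0.0504] yaw_y 102.81 tilt 0.93 F [ 0.7  0.4 -1. ] w 59.2 q [-0.72  0.25  0.59  1.96 -0.15  0.97  1.73]
.530,.072,.048 cm [-0.19  0.09  0.24] rows@3.5 0.1
```

>>> {"api": "send_rows", "payload": {
  "deltas": [
    [[1,0,0,0.1,0]]
  ],
  "newtons": 6
}}

```text
time: 8.1
eef_pos: [0.5282, 0.0707, 0.0494]
ee_rot: [-0.112, 0.994, -0.007, 0.003]
wrist_force: [0.6, 0.9, -0.8]
width: 0.686
```

>>> {"api": "send_rows", "payload": {
  "deltas": [
    [[1,0,0,0.1,0]]
  ]
}}

```text
time: 8.18
eef_pos: [0.5283, 0.0707, 0.0485]
ee_rot: [-0.112, 0.994, -0.007, 0.003]
wrist_force: [-0.7, -0.6, 0.3]
width: 0.684
```

>>> {"api": "send_rows", "payload": {
  "deltas": [
    [[1,0,0,0.05,0]]
  ]
}}

```text
time: 8.27
eef_pos: [0.5284, 0.0708, 0.0481]
ee_rot: [-0.112, 0.994, -0.007, 0.003]
wrist_force: [-1.3, -0.4, 1.2]
width: 0.687
```

>>> {"api": "send_rows", "payload": {
  "deltas": [
    [[1,0,0,0.05,0]]
  ]
}}

```text
time: 8.35
eef_pos: [0.5284, 0.0707, 0.0479]
ee_rot: [-0.112, 0.994, -0.007, 0.003]
wrist_force: [-3.0, -0.8, 5.1]
width: 0.682
```

>>> {"api": "send_rows", "payload": {
  "deltas": [
    [[1,0,0,0.05,0]]
  ]
}}

```text
time: 8.43
eef_pos: [0.5284, 0.0708, 0.0479]
ee_rot: [-0.112, 0.994, -0.007, 0.003]
wrist_force: [-1.9, 0.5, 4.5]
width: 0.688
```

Contact at 4–5 N, TCP z 47.9 mm, which matches the expected 48. Releasing gently.

>>> {"api": "send_rows", "payload": {
  "deltas": [
    [[0.22,0,0,0,0],[0.22,0,0,0,0],[0.22,0,0,0,0]]
  ]
}}

```text
time: 8.68
eef_pos: [0.5295, 0.071, 0.0485]
ee_rot: [-0.112, 0.994, -0.007, 0.004]
wrist_force: [-0.3, -0.6, 0.6]
width: 0.766
```

```bash
python3 go.py .5155,.135,.0492
python3 - <<'E'
from station import readout
from scipy.spatial.transform import Rotation as R
print(R.from_quat(readout.sense()["ee_rot"]).as_matrix().round(4))
E
```

```text
t 8.68 tcp [0.5295 0.071  0.0485] yaw_y 102.82 tilt 0.94 F [-0.3 -0.6  0.6] w 66.7 q [-0.72  0.25  0.59  1.96 -0.15  0.97  1.74]
.5155,.135,.0492 cm [-0.06  6.55 -0.17] rows@3.5 1.9
[[-0.975  -0.2218  0.0105]
 [-0.2219  0.975  -0.0127]
 [-0.0074 -0.0148 -0.9999]]
```

>>> {"api": "send_rows", "payload": {
  "deltas": [
    [[0.22,0,0.2,0,0],[0.22,0,0.3,0,0],[0.22,0,0.3,0,0],[0.22,0,0.3,0,0]]
  ]
}}

```text
time: 9.02
eef_pos: [0.5276, 0.0814, 0.0484]
ee_rot: [-0.111, 0.994, -0.007, 0.005]
wrist_force: [-0.4, -0.4, 1.7]
width: 0.782
```

```bash
python3 go.py .5147,.1385,.0485
```

```text
t 9.02 tcp [0.5276 0.0814 0.0484] yaw_y 102.74 tilt 1.04 F [-0.4 -0.4  1.7] w 68.1 q [-0.73  0.25  0.58  1.96 -0.15  0.97  1.71]
.5147,.1385,.0485 cm [ 0.    5.85 -0.1 ] rows@3.5 1.7
```

>>> {"api": "send_rows", "payload": {
  "deltas": [
    [[0.22,0,0.4,0,0],[0.22,0,0.4,0,0],[0.22,0,0.4,0,0],[0.22,0,0.4,0,0],[0.22,0,0.4,0,0]]
  ]
}}

```text
time: 9.43
eef_pos: [0.5233, 0.1026, 0.0483]
ee_rot: [-0.111, 0.994, -0.008, 0.006]
wrist_force: [-0.3, -1.1, 0.4]
width: 0.78
```

```bash
python3 go.py .5147,.1385,.0485
python3 - <<'E'
from station import read_camera
import cv2
c=read_camera("side")
a=cv2.resize(c["img"][180:250,265:355],(771,600),interpolation=cv2.INTER_CUBIC);cv2.imwrite("pics/s4.png",a)
E
```

```text
t 9.43 tcp [0.5233 0.1026 0.0483] yaw_y 102.75 tilt 1.12 F [-0.3 -1.1  0.4] w 67.8 q [-0.77  0.25  0.57  1.96 -0.14  0.97  1.66]
.5147,.1385,.0485 cm [ 0.04  3.69 -0.08] rows@3.5 1.1
```

View pics/s4.png

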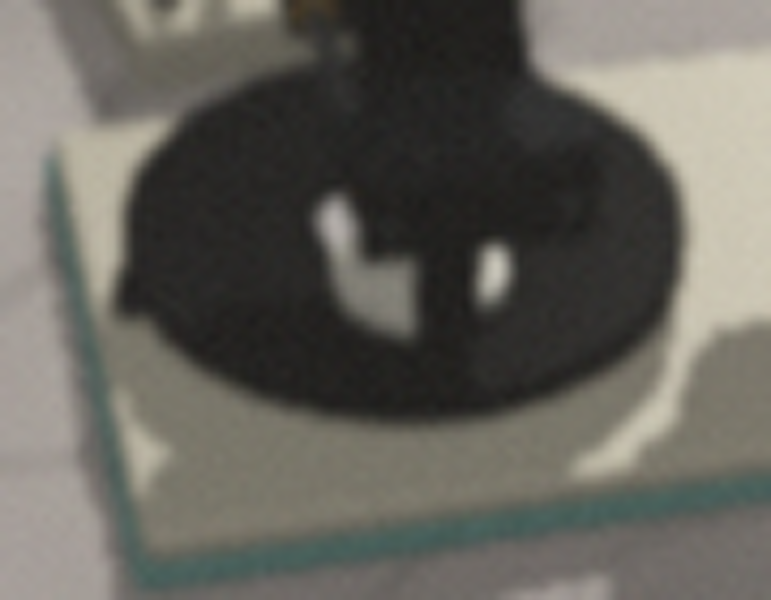

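The plate shows either side of the near finger, partly in the gripper's shadow: left part at (380,300), right part at (492,275). It is moving with the finger toward the recess, so I'll keep sliding.

>>> {"api": "send_rows", "payload": {
  "deltas": [
    [[0.22,0,0.35,0,0],[0.22,0,0.35,0,0],[0.22,0,0.35,0,0],[0.22,0,0.35,0,0],[0.22,0,0.35,0,0]]
  ]
}}

```text
time: 9.9
eef_pos: [0.5189, 0.1219, 0.0481]
ee_rot: [-0.111, 0.994, -0.008, 0.006]
wrist_force: [0.2, -1.4, 1.1]
width: 0.778
```

>>> {"api": "send_rows", "payload": {
  "deltas": [
    [[0.22,0,0.3,0,0],[0.22,0,0.3,0,0]]
  ]
}}

```text
time: 10.07
eef_pos: [0.5175, 0.1285, 0.048]
ee_rot: [-0.112, 0.994, -0.008, 0.006]
wrist_force: [1.0, -1.8, 1.3]
width: 0.78
```

```bash
python3 go.py .5147,.1385,.0485
```

```text
t 10.07 tcp [0.5175 0.1285 0.048 ] yaw_y 102.8 tilt 1.11 F [ 1.  -1.8  1.3] w 67.9 q [-0.8   0.25  0.56  1.96 -0.14  0.97  1.61]
.5147,.1385,.0485 cm [ 0.05  1.03 -0.07] rows@3.5 0.3
```

>>> {"api": "send_rows", "payload": {
  "deltas": [
    [[0.22,0,0.15,-0.03,0],[0.22,0,0.15,0,0],[0.22,0,0.15,0,0]]
  ]
}}

```text
time: 10.32
eef_pos: [0.5159, 0.1342, 0.048]
ee_rot: [-0.112, 0.994, -0.008, 0.005]
wrist_force: [0.4, -1.6, 1.0]
width: 0.78
```

>>> {"api": "send_rows", "payload": {
  "deltas": [
    [[0.22,0,0.15,0,0],[0.22,0,0.15,0,0]]
  ]
}}

```text
time: 10.48
eef_pos: [0.5153, 0.1372, 0.048]
ee_rot: [-0.112, 0.994, -0.008, 0.006]
wrist_force: [0.7, -0.6, 0.5]
width: 0.781
```

```bash
python3 go.py .5147,.1385,.0485
python3 - <<'E'
from station import read_camera
import cv2
c=read_camera("side")
a=cv2.resize(c["img"][180:250,265:355],(771,600),interpolation=cv2.INTER_CUBIC);cv2.imwrite("pics/s5.png",a)
E
```

```text
t 10.48 tcp [0.5153 0.1372 0.048 ] yaw_y 102.83 tilt 1.09 F [ 0.7 -0.6  0.5] w 67.9 q [-0.81  0.25  0.55  1.96 -0.14  0.97  1.59]
.5147,.1385,.0485 cm [ 0.03  0.14 -0.05] rows@3.5 0.0
```

View pics/s5.png

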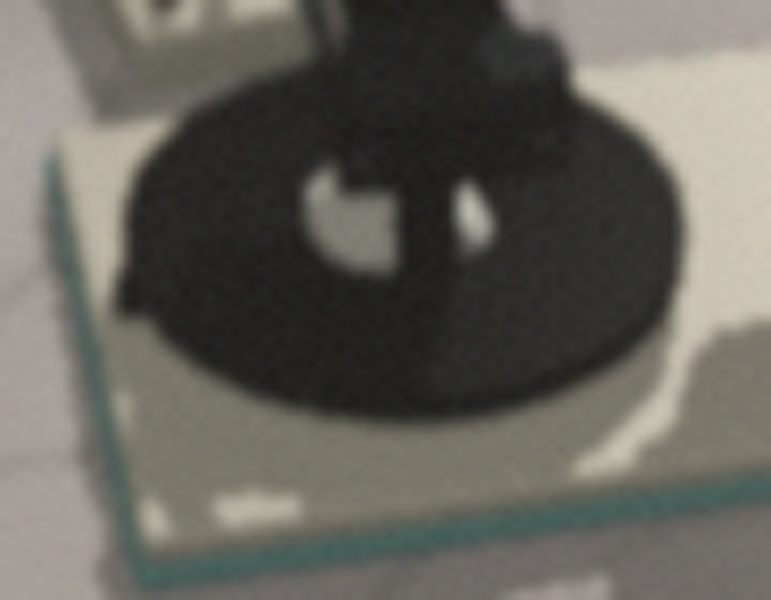

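>>> {"api": "send_rows", "payload": {
  "deltas": [
    [[0.22,0,0.12,0,0]]
  ]
}}

```text
time: 10.62
eef_pos: [0.5148, 0.1389, 0.0478]
ee_rot: [-0.112, 0.994, -0.007, 0.005]
wrist_force: [0.2, 0.1, -0.2]
width: 0.777
```

>>> {"api": "send_rows", "payload": {
  "deltas": [
    [[0.22,0,0.12,0,0]]
  ]
}}

```text
time: 10.7
eef_pos: [0.5144, 0.1399, 0.0477]
ee_rot: [-0.112, 0.994, -0.008, 0.005]
wrist_force: [1.3, -3.7, 0.0]
width: 0.777
```

>>> {"api": "send_rows", "payload": {
  "deltas": [
    [[0.22,0,0.12,0,0]]
  ]
}}

```text
time: 10.78
eef_pos: [0.5145, 0.1402, 0.0476]
ee_rot: [-0.112, 0.994, -0.008, 0.006]
wrist_force: [2.0, -3.8, 0.1]
width: 0.781
```

```bash
python3 go.py .5147,.1385,.0485
python3 - <<'E'
from station import read_camera
import cv2
c=read_camera("side")
a=cv2.resize(c["img"][190:230,285:340],(800,582),interpolation=cv2.INTER_CUBIC);cv2.imwrite("pics/s6.png",a)
E
```

```text
t 10.78 tcp [0.5145 0.1402 0.0476] yaw_y 102.83 tilt 1.15 F [ 2.  -3.8  0.1] w 68.0 q [-0.82  0.25  0.55  1.96 -0.13  0.97  1.59]
.5147,.1385,.0485 cm [ 0.01 -0.17 -0.09] rows@3.5 0.1
```

View pics/s6.png

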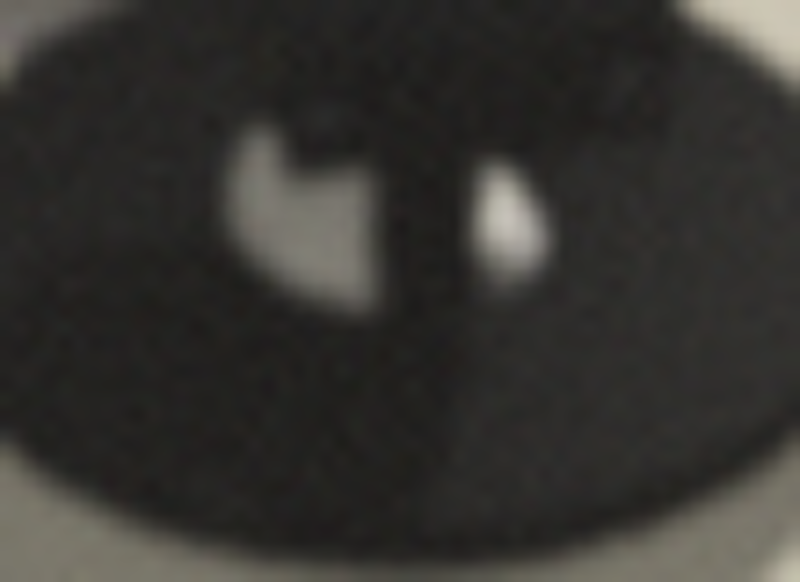

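The side view is ambiguous. The plate is seen as grey at (300,240) and white at (510,225) in the recess area, and the push force has risen to 4 N. I'll back off, lift clear and look properly.

>>> {"api": "send_rows", "payload": {
  "deltas": [
    [[0.1,0,-0.2,-0.1,0],[0,0,0,-0.1,0],[0,0,0,-0.5,0],[0,0,0,-1.5,0],[0,0,0,-2,0]]
  ]
}}

```text
time: 11.25
eef_pos: [0.5101, 0.1396, 0.0873]
ee_rot: [-0.112, 0.994, -0.008, 0.001]
wrist_force: [-0.2, -0.1, 0.2]
width: 0.986
```

>>> {"api": "send_rows", "payload": {
  "deltas": [
    [[0,0,-2,-2,0],[0,0,-4,-1,0],[0,0,-4,0,0],[0,0,-4,0,0],[0,0,-4,0,0]]
  ]
}}

```text
time: 11.67
eef_pos: [0.5539, -0.0232, 0.1277]
ee_rot: [-0.124, 0.992, -0.002, 0.005]
wrist_force: [1.2, 0.2, -0.4]
width: 1.001
```

```bash
python3 go.py .5147,.1385,.0485
cat > look.py <<'E'
import sys
from station import read_camera
from meas import *
n=sys.argv[1]
t=read_camera("top");s=read_camera("side")
np.savez("t.npz",**t);np.savez("s.npz",**s)
cv2.imwrite(f"pics/s{n}.png",cv2.resize(s["img"][185:230,280:345],(800,554),interpolation=cv2.INTER_CUBIC))
cv2.imwrite(f"pics/t{n}.png",cv2.resize(t["img"][190:245,240:305],(700,592),interpolation=cv2.INTER_CUBIC))
E
python3 look.py 7
```

```text
t 11.67 tcp [ 0.5539 -0.0232  0.1277] yaw_y 104.27 tilt 0.65 F [ 1.2  0.2 -0.4] w 87.1 q [-0.61  0.2   0.68  1.84 -0.14  1.13  1.93]
.5147,.1385,.0485 cm [-0.11 16.68  7.83] rows@3.5 5.3
```

View pics/s7.png

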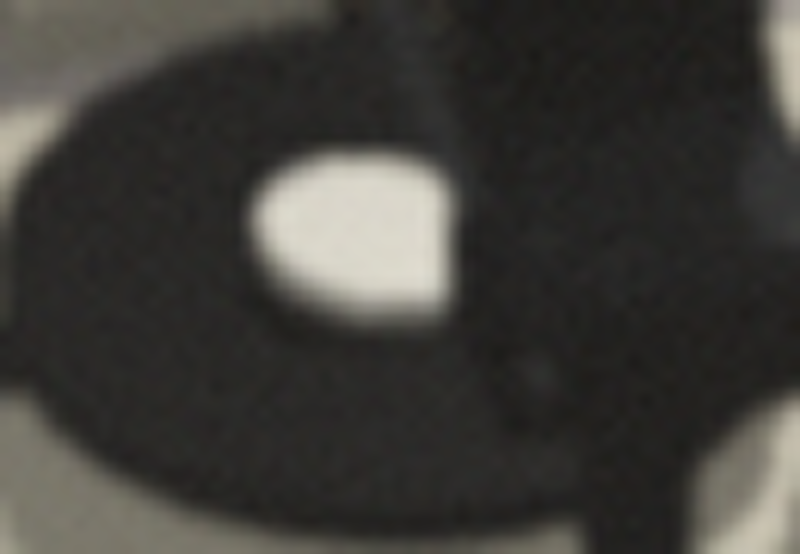

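View pics/t7.png

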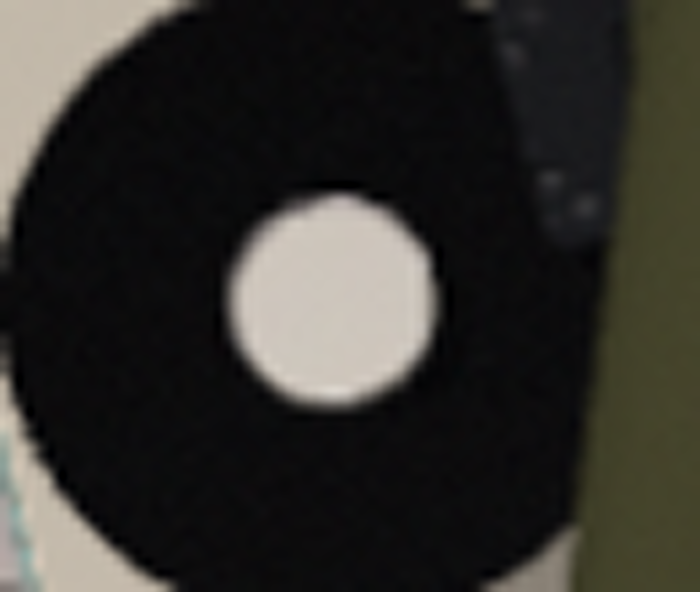

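>>> {"api": "send_rows", "payload": {
  "deltas": [
    [[0,0,-4,-1,0],[0,0,-4,0,0],[0,0,-4,0,0],[0,0,0,0,0]]
  ]
}}

```text
time: 12.1
eef_pos: [0.582, -0.1399, 0.1387]
ee_rot: [-0.12, 0.993, -0.003, 0.006]
wrist_force: [-0.7, -1.7, 1.0]
width: 0.999
```

```bash
python3 go.py .5147,.1385,.0485; python3 look.py 8
python3 - <<'E'
from meas import *
t=dict(np.load("t.npz"));s=dict(np.load("s.npz"))
w=np.zeros((400,640),bool);w[200:235,255:288]=1
m=(t["img"].max(2)>85)&w;print("top",fit(t,m,(271,217),.048))
w[:]=0;w[190:220,292:330]=1
ms=(s["img"].max(2)>110)&w;r=fit(s,ms,(312,205),.048);print("side",r)
# range profile
for c,mm in((t,m),(s,ms)):
    k=np.argwhere(cv2.erode(mm.astype(np.uint8),np.ones((5,5)))>0)
    P=np.array([np.asarray(c["xyz"])+ray(c,u,v)*c["range_z"][v,u] for v,u in k])
    A=np.c_[P[:,:2]-P[:,:2].mean(0),np.ones(len(P))];x,*_=np.linalg.lstsq(A,P[:,2],rcond=None);print(len(P),"slope,z",x,"res",(A@x-P[:,2]).std())
E
```

```text
t 12.1 tcp [ 0.582  -0.1399  0.1387] yaw_y 103.77 tilt 0.8 F [-0.7 -1.7  1. ] w 86.9 q [-0.42  0.31  0.73  1.73 -0.22  1.18  2.18]
.5147,.1385,.0485 cm [2.00e-02 2.87e+01 8.83e+00] rows@3.5 8.6
top ((270.4, 217.5), array([0.5131, 0.1349, 0.048 ]), 'ell', array([513.2, 135. ]), array([58.6, 61.7]), 'deq', np.float64(62.9))
side ((308.9, 203.6), array([0.5067, 0.136 , 0.048 ]), 'ell', array([506.7, 137. ]), array([46.5, 67.3]), 'deq', np.float64(58.7))
155 slope,z [-0.12520009 -0.10535431  0.05092247] res 0.004146249269898778
72 slope,z [-0.09271814 -0.05883121  0.05276508] res 0.0011970067360996674
```

View pics/s8.png

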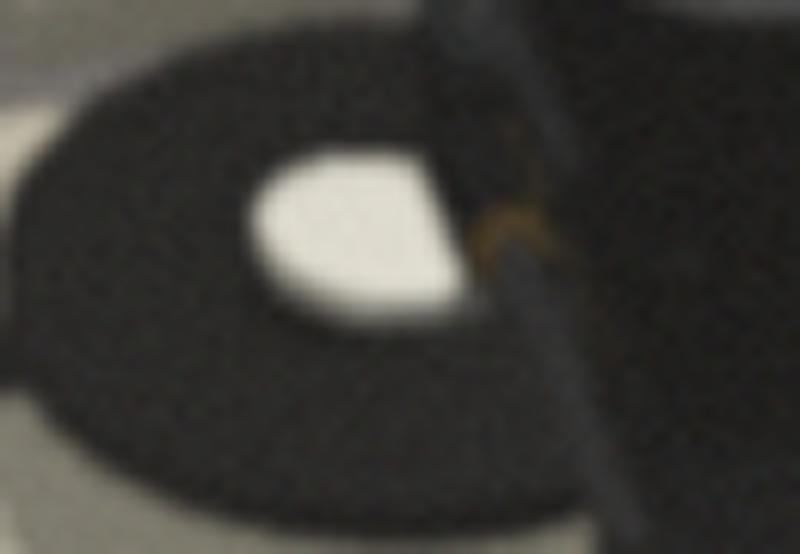

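View pics/t8.png

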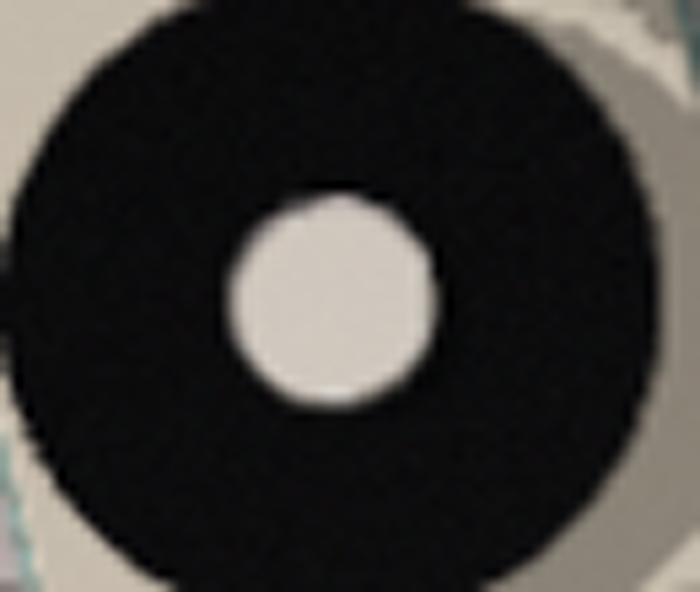

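Run:
```python
from meas import *
def slope(c,m,n):
    k=np.argwhere(cv2.erode(m.astype(np.uint8),np.ones((3,3)))>0)
    P=np.array([np.asarray(c["xyz"])+ray(c,u,v)*c["range_z"][v,u] for v,u in k if c["range_z"][v,u]>0])
    q=P[:,:2]-P[:,:2].mean(0);A=np.c_[q,np.ones(len(P))];x=np.linalg.lstsq(A,P[:,2],rcond=None)[0]
    print(n,len(P),x.round(4),"res",(A@x-P[:,2]).std().round(4))
def circ(c,P,r):
    m=np.zeros((400,640),np.uint8)
    pts=np.array([proj(c,np.array(P)+r*np.array([np.cos(a),np.sin(a),0])) for a in np.linspace(0,6.28,40)])
    return cv2.fillPoly(m,[pts.round().astype(np.int32)],1)>0
for n in("top","side"):
    c=dict(np.load(f"{n}0.npz"))
    slope(c,circ(c,(.5255,-.319,.011),.029),n+" mat plate0")
    slope(c,circ(c,(.5155,.135,.040),.028),n+" recess floor0")
    st=circ(c,(.5155,.135,.045),.095)&~circ(c,(.5155,.135,.045),.036)
    slope(c,st,n+" stage0")
    d=dict(np.load(n[0]+".npz"))
    m=circ(d,(.513,.135,.049),.028)&(d["img"].max(2)>110)
    slope(d,m,n+" plate now")
```

```text
top mat plate0 188 [-0.0035  0.0052  0.0104] res 0.0039
top recess floor0 185 [0.011  0.0217 0.0399] res 0.0038
top stage0 1985 [-0.0005 -0.0005  0.0444] res 0.0039
top plate now 189 [-0.1332 -0.0633  0.0509] res 0.0041
side mat plate0 448 [-0.0051 -0.0464  0.0113] res 0.0013
side recess floor0 126 [ 0.0043 -0.0343  0.0407] res 0.0016
side stage0 1349 [-0.0008 -0.0007  0.0454] res 0.0013
side plate now 98 [-0.1057 -0.0638  0.0527] res 0.0012
```

The depth fit shows the plate caught tilted: mean z ≈ 51 mm, slope ≈ 0.11, with the high edge on the -x side (azimuth ~195°). The reference surfaces fitted flat (slope ≤ 0.05). I'll nudge the high edge along azimuth ~14° (tool -x) with closed fingers, coming from the robot's side.

```bash
python3 go.py .464,.123,.13
```

```text
t 12.2 tcp [ 0.5817 -0.132   0.1376] yaw_y 104.11 tilt 0.65 F [0.5 0.8 0.5] w 86.9 q [-0.43  0.31  0.73  1.73 -0.22  1.18  2.18]
.464,.123,.13 cm [ 5.2  27.6   0.69] rows@3.5 8.0
```

>>> {"api": "send_rows", "payload": {
  "deltas": [
    [[1,0.6,3.1,0,0],[1,0.6,3.1,0,0],[1,0.6,3.1,0,0],[1,0.6,3.1,0,0],[1,0.6,3.1,0,0]]
  ]
}}

```text
time: 12.62
eef_pos: [0.5124, 0.0168, 0.1366]
ee_rot: [-0.12, 0.993, -0.0, 0.005]
wrist_force: [0.8, 0.6, 0.2]
width: 0.709
```

>>> {"api": "send_rows", "payload": {
  "deltas": [
    [[1,0.6,3.0,0,0],[1,0.6,3.0,0,0],[1,0.6,3.0,0,0],[1,0,0,0,0]]
  ]
}}

```text
time: 12.95
eef_pos: [0.4633, 0.1198, 0.1369]
ee_rot: [-0.131, 0.991, 0.004, 0.004]
wrist_force: [0.8, 0.3, -1.0]
width: 0.403
```

```bash
python3 go.py .464,.123,.08
```

```text
t 12.95 tcp [0.4633 0.1198 0.1369] yaw_y 105.09 tilt 0.69 F [ 0.8  0.3 -1. ] w 35.0 q [-0.84 -0.    0.54  2.   -0.01  1.14  1.54]
.464,.123,.08 cm [-0.1   0.25  5.69] rows@3.5 1.6
```

>>> {"api": "send_rows", "payload": {
  "deltas": [
    [[1,-0.1,0.3,1.5,0],[1,0,0,1.8,0],[1,0,0,1.5,0],[1,0,0,0.5,0],[1,0,0,0,0]]
  ]
}}

```text
time: 13.37
eef_pos: [0.4586, 0.137, 0.0842]
ee_rot: [-0.143, 0.99, 0.008, 0.005]
wrist_force: [-0.3, 0.3, 0.4]
width: 0.039
```

```bash
python3 go.py .4655,.1235,.0495; python3 look.py 9
```

```text
t 13.37 tcp [0.4586 0.137  0.0842] yaw_y 106.4 tilt 1.08 F [-0.3  0.3  0.4] w 3.4 q [-0.85  0.06  0.54  2.06 -0.05  1.02  1.57]
.4655,.1235,.0495 cm [-0.24 -1.54  3.45] rows@3.5 1.1
```

View pics/s9.png

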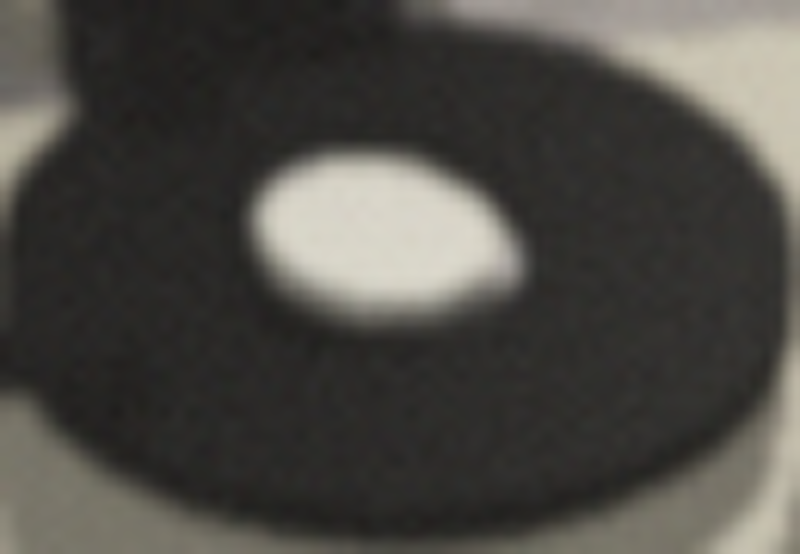

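The side view clearly shows the tilt: the left rim is high at (255,215), and the right edge is sunk at (515,275) with a sliver of recess floor showing. Lowering to push height behind the high rim.

>>> {"api": "send_rows", "payload": {
  "deltas": [
    [[1,0,-1.6,0.8,0],[1,0,0,1.3,0],[1,0,0,0.6,0],[1,0,0,0,0]]
  ]
}}

```text
time: 13.8
eef_pos: [0.4676, 0.1231, 0.0616]
ee_rot: [-0.143, 0.99, 0.01, 0.01]
wrist_force: [-0.3, 0.2, -0.0]
width: 0.003
```

```bash
python3 go.py .467,.1216,.0500
```

```text
t 13.8 tcp [0.4676 0.1231 0.0616] yaw_y 106.41 tilt 1.56 F [-0.3  0.2 -0. ] w 0.3 q [-0.82  0.1   0.55  2.07 -0.09  0.96  1.63]
.467,.1216,.0500 cm [ 0.13 -0.15  1.16] rows@3.5 0.3
```

>>> {"api": "send_rows", "payload": {
  "deltas": [
    [[1,0.2,-0.1,0.6,0],[1,0,0,0.3,0],[1,0,0,0,0]]
  ]
}}

```text
time: 14.05
eef_pos: [0.4672, 0.1224, 0.0537]
ee_rot: [-0.143, 0.99, 0.01, 0.011]
wrist_force: [-0.3, 0.2, 0.9]
width: 0.007
```

```bash
python3 go.py .467,.1216,.0500
```

```text
t 14.05 tcp [0.4672 0.1224 0.0537] yaw_y 106.42 tilt 1.7 F [-0.3  0.2  0.9] w 0.6 q [-0.82  0.11  0.55  2.08 -0.09  0.94  1.64]
.467,.1216,.0500 cm [ 0.05 -0.08  0.37] rows@3.5 0.1
```

>>> {"api": "send_rows", "payload": {
  "deltas": [
    [[1,0,-0.1,0.3,0],[1,0,0,0.1,0],[1,-0.2,0,0,0],[1,-0.2,0,0,0]]
  ]
}}

```text
time: 14.38
eef_pos: [0.4717, 0.1232, 0.0501]
ee_rot: [-0.143, 0.99, 0.011, 0.011]
wrist_force: [0.5, 0.5, 0.1]
width: 0.006
```

```bash
python3 go.py .475,.1239,.0500
```

```text
t 14.38 tcp [0.4717 0.1232 0.0501] yaw_y 106.45 tilt 1.76 F [0.5 0.5 0.1] w 0.5 q [-0.82  0.13  0.55  2.08 -0.11  0.93  1.65]
.475,.1239,.0500 cm [-0.34 -0.03  0.02] rows@3.5 0.1
```

>>> {"api": "send_rows", "payload": {
  "deltas": [
    [[1,-0.12,0,0,0],[1,-0.12,0,0,0]]
  ]
}}

```text
time: 14.55
eef_pos: [0.4745, 0.1241, 0.0503]
ee_rot: [-0.143, 0.99, 0.011, 0.011]
wrist_force: [-0.2, 0.1, -0.3]
width: -0.0
```

>>> {"api": "send_rows", "payload": {
  "deltas": [
    [[1,-0.1,0,0,0]]
  ]
}}

```text
time: 14.63
eef_pos: [0.4756, 0.1244, 0.0504]
ee_rot: [-0.143, 0.99, 0.011, 0.011]
wrist_force: [0.3, 0.0, -1.1]
width: 0.006
```

>>> {"api": "send_rows", "payload": {
  "deltas": [
    [[1,-0.1,0,0,0]]
  ]
}}

```text
time: 14.72
eef_pos: [0.4767, 0.1247, 0.0504]
ee_rot: [-0.143, 0.99, 0.011, 0.011]
wrist_force: [0.5, -0.3, -0.3]
width: 0.005
```

>>> {"api": "send_rows", "payload": {
  "deltas": [
    [[1,-0.1,0,0,0]]
  ]
}}

```text
time: 14.8
eef_pos: [0.4778, 0.1251, 0.0504]
ee_rot: [-0.143, 0.99, 0.011, 0.011]
wrist_force: [0.1, -0.6, -0.5]
width: 0.004
```

```bash
python3 look.py 10
```

```text
(no output)
```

View pics/s10.png

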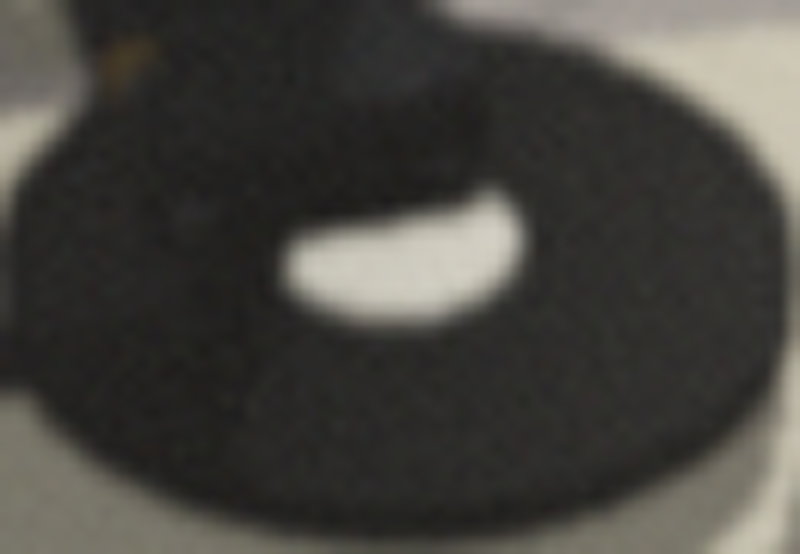

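The raised wall and the floor sliver are gone, so the plate appears to have dropped level. I'll back off, retreat and verify.

>>> {"api": "send_rows", "payload": {
  "deltas": [
    [[1,0.5,0,0,0],[1,0.5,0,0,0],[1,0,0,-2,0],[1,0,0,-3,0],[1,0,0,-3,0]]
  ]
}}

```text
time: 15.32
eef_pos: [0.4593, 0.1175, 0.1256]
ee_rot: [-0.143, 0.99, 0.007, 0.004]
wrist_force: [1.1, 0.9, 0.6]
width: 0.007
```

>>> {"api": "send_rows", "payload": {
  "deltas": [
    [[1,-1,-3.2,-0.5,0],[1,-1,-3.2,0,0],[1,-1,-3.2,0,0],[1,-1,-3.2,0,0],[1,-1,-3.2,0,0]]
  ]
}}

```text
time: 15.73
eef_pos: [0.5552, -0.0154, 0.137]
ee_rot: [-0.152, 0.988, 0.014, 0.01]
wrist_force: [0.2, 0.1, 0.4]
width: 0.006
```

>>> {"api": "send_rows", "payload": {
  "deltas": [
    [[1,0,-3.2,0,0],[1,0,-3.2,0,0],[1,0,-3.2,0,0],[1,0,-3.2,0,0],[1,0,0,0,0]]
  ]
}}

```text
time: 16.15
eef_pos: [0.5948, -0.1498, 0.1342]
ee_rot: [-0.149, 0.989, 0.011, 0.011]
wrist_force: [-1.1, -0.5, 0.3]
width: 0.005
```

```bash
python3 go.py; python3 look.py 11
python3 - <<'E'
from meas import *
def slope(c,m,n):
    k=np.argwhere(cv2.erode(m.astype(np.uint8),np.ones((3,3)))>0)
    P=np.array([np.asarray(c["xyz"])+ray(c,u,v)*c["range_z"][v,u] for v,u in k if c["range_z"][v,u]>0])
    q=P[:,:2]-P[:,:2].mean(0);A=np.c_[q,np.ones(len(P))];x=np.linalg.lstsq(A,P[:,2],rcond=None)[0]
    print(n,len(P),x.round(4),"res",(A@x-P[:,2]).std().round(4))
def circ(c,P,r):
    m=np.zeros((400,640),np.uint8)
    pts=np.array([proj(c,np.array(P)+r*np.array([np.cos(a),np.sin(a),0])) for a in np.linspace(0,6.28,40)])
    return cv2.fillPoly(m,[pts.round().astype(np.int32)],1)>0
for n in("t","s"):
    d=dict(np.load(n+".npz"));b=d["img"].max(2)
    slope(d,circ(d,(.515,.135,.048),.028)&(b>110),n+" plate")
    w=circ(d,(.515,.135,.048),.042);u,v=proj(d,(.515,.135,.048))
    print(fit(d,(b>105)&w,(int(u),int(v)),.048))
E
```

```text
t 16.15 tcp [ 0.5948 -0.1498  0.1342] yaw_y 107.2 tilt 1.82 F [-1.1 -0.5  0.3] w 0.4 q [-0.39  0.36  0.75  1.69 -0.29  1.19  2.31]
t plate 190 [-0.0059 -0.0067  0.047 ] res 0.0034
((270.1, 216.8), array([0.5155, 0.1359, 0.048 ]), 'ell', array([515.6, 135.8]), array([57.7, 59. ]), 'deq', np.float64(61.1))
s plate 108 [-0.0171 -0.0322  0.0485] res 0.0012
((310.4, 204.2), array([0.5114, 0.1335, 0.048 ]), 'ell', array([511.7, 134.4]), array([51.6, 64.3]), 'deq', np.float64(60.0))
```

View pics/s11.png

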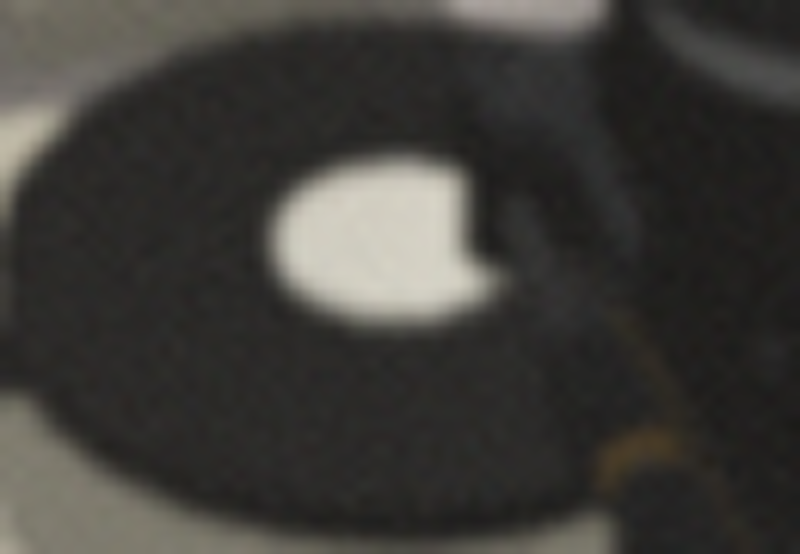

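View pics/t11.png

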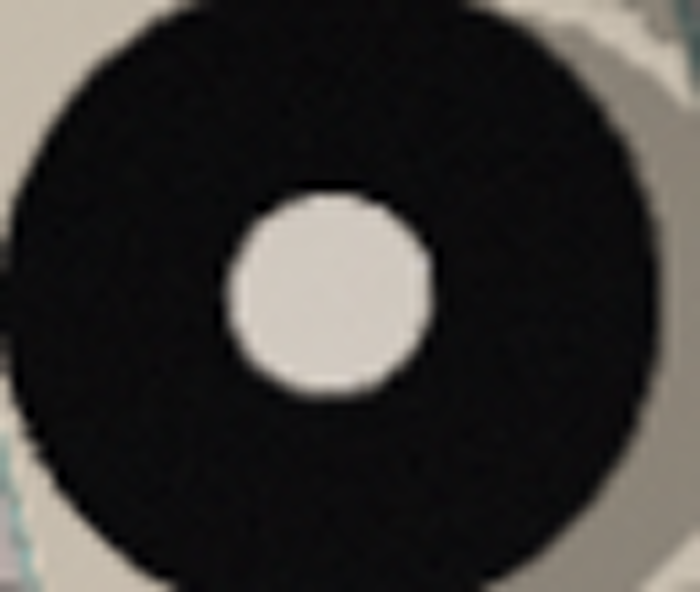

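The top view shows an even disc at (330,295), and the side view shows no raised wall. Depth gives a level top (slopes within the baseline bias) at z ≈ 47–48.5 mm, against 48 expected. I'll check the other objects, then sign off.

Run:
```python
from meas import *
a=dict(np.load("top0.npz"))["img"].astype(int);t=dict(np.load("t.npz"));b=t["img"].astype(int)
w=np.zeros((400,640),bool);w[230:262,388:420]=1
print("black",fit(t,(b.max(2)<35)&w,(403,246),.011))
for n,(y0,y1,x0,x1) in dict(dropper=(160,180,383,400),counter=(215,275,158,232)).items():
    print(n,np.abs(a-b)[y0:y1,x0:x1].mean())
from station import sign_off,readout
print(readout.sense()["wrist_force"]);sign_off()
```

```text
black ((402.8, 245.0), array([ 0.4181, -0.2942,  0.011 ]), 'ell', array([ 418.1, -294.3]), array([53.8, 55.4]), 'deq', np.float64(57.5))
dropper 73.86666666666666
counter 13.060285285285286
[-0.01400058  0.44292612 -0.16981856]
the job is handed in; nothing more can be done
```

```bash
python3 -c "
import numpy as np,cv2
t=np.load('t.npz')['img'];s=np.load('s.npz')['img']
cv2.imwrite('pics/fin.png',np.vstack([t[130:300,120:480],s[150:400,180:540]]))"
```

```text
(no output)
```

View pics/fin.png

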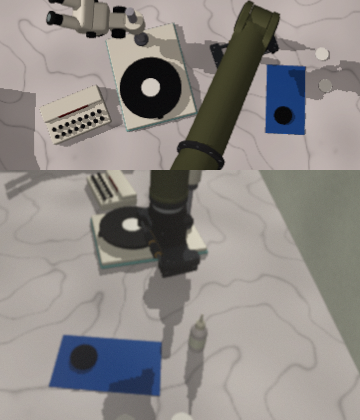

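The white contrast plate is seated in the stage recess and level, and the job is handed in at about 16.3 s of the 72 s allowed.

- **What I did:** I gripped the largest white disc (the one on the mat) at its rim and laid it flat on the stage about 65 mm from the recess. Contact force reached about 5 N. I released it and slid it across with one finger. It caught tilted in the recess with about 4 N on the finger, so I backed off and nudged its high edge toward the low side. It then dropped in without measurable force.
- **Plate check:** The depth readings put its top level at z ≈ 47–48.5 mm, where a seated plate should be at 48. Its centre is within about 1 mm of the recess centre in the top view. The side view reads about 4 mm off in x, but the gripper hides part of the plate there. The fit slopes are within what flat surfaces showed before I moved anything.
- **Other objects:** The black plate has not moved (within 0.2 mm). The dropper still stands beside the mat in the side view.
- **Checks that disagreed:** My before/after image comparison gave a large difference at the dropper (74) and a smaller one at the counter (13). In the final top picture the arm covers the dropper's spot, and the counter looks where it was; I took its small difference to be shadow but did not measure its position. The arm came near neither object, but I only looked at that final picture after handing in.

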